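# Start a timed abacus drill

## Robot

A 6-joint arm with a two-finger parallel gripper is mounted at the origin on the work surface. World frame = base frame: x ahead of the robot, y to its left, z up, the work surface at z = 0. Lengths are in m, angles in rad, forces in N, time in s.
With the tool pointing down it reaches from about 0.375 to 0.9 m from the base axis. Payload 3.1 kg.
Tool frame: the origin (TCP) lies midway between the tips of the shut fingers; the grasp point (between the pads) lies 19 mm behind it; x points along the fingers, z is the direction in which the jaws open and shut, and the axes are right-handed (so a half turn about x gives the same grasp; the last joint's range is limited). The gripper opens to 87 mm and grips with 3 to 60 N. Pads are 19 mm wide; open, the fingers measure 117 mm over their backs; the gripper's body (75 mm by 190 mm) begins 51 mm behind the grasp point.
Start: joints at [-1.3, 0.527, 1.433, -0, 1.181, -0.178], TCP at [0.271, -0.563, 0.223] pointing down, gripper open.
Joint ranges: [-3.08, 3.08], [-0.75, 2.2], [0.22, 2.44], [-1.43, 4.57], [0, 2.65], [-2.85, 2.85]. Speed limits (rad/s): [2.79, 2.79, 3.14, 3.14, 3.14, 3.14].

## Interface

Orientations are given as a unit quaternion [x, y, z, w].
In Python, from rig import readout, imaging, robot gives the robot as it stands. The module is installed in compiled form; this text tells all that it offers.
- The arm moves only by the tool play_rows, never from a script. Its argument "rows" is text: rows parted by semicolons, each of 7 numbers parted by spaces: the turn, a rotation vector about the tool's x, y, z in rad, then the shift along the tool's x, y, z in mm, then the closure, from 0 (fully open) to 1 (shut). In form: ax ay az tx ty tz gripper; .... A call has 1 to 8 rows; each row shifts and turns the commanded pose from where the row before left it, along the tool's axes as they then stand; what a row does not reach is not made up. A row lasts 1/12 s, in which the tool goes at most 41.7 mm and 7.16 degrees, less where a joint would pass 70% of its speed; a pose out of reach is approached as far as the arm can. A call with a gripper value outside its range is refused whole. The fingers move at their own pace and stop on an object; "squeeze" is the grip in N (left out, the last holds). Time passes only in rows, so rows that do not move let the fingers close. It gives the time, the measured TCP pose, the force and the opening at its end, in the units of the state.
- readout.get_obs(): the state, without advancing time (a new reading comes with each control period).
- imaging.camera(name): name is "side" or "top" or "wrist"; returns the picture (400x640x3 uint8, blue, green, red); there is no depth.
- imaging.camera_info(name): a dict with "K" (3x3 intrinsics, pixels), "world_to_cam" (4x4, takes a point from world to camera coordinates). Camera axes: x right, y down, z forward; pixel columns grow to the right and rows downward; lengths in m; the calibration is good to about 2 mm. A picture is of the moment at which its call begins: read the wrist's pose just before it. camera_info takes no time and is no camera call; for the wrist camera it gives the pose at the moment of the call.
- robot.hand_in(): hands the job in, once; it reports no verdict.
The state is a dict: "time": time; "q": joint angles; "joint_velocities": joint speeds; "joint_torque": joint torques, N m; "position": TCP position; "tool_rot": TCP orientation; "ft_force": force on the tool from outside, world axes, zero at the start; "moment": the same for the moment, N m; "grip_width": finger opening in m.
Only numpy, scipy, OpenCV 4.12 (cv2) and the standard library are available. Lean on these libraries where they do the work, as an engineer would, in place of code of your own. Each camera call takes 0.05 s, during which the arm holds its last target. There are 200 camera calls.

## Task

Start a timed abacus drill using light fingertip presses only: first press the round switch on the chrome lamp foot, then (to free the beads) the bar-shaped bead-lock key on the end of the abacus, then the large round start key on the timer. Press each key lightly, at least about halfway down (it stays down when let go), in exactly that order; leave the timer's two small keys alone. Pick nothing up and do not shift the timer or anything else on the desk.

Things in the scene. Friction and masses are not known exactly. Their poses are not given: they have to be found in the camera images.
- lamp: desk lamp, fixed: round chrome foot 130 mm across, 18 mm high, origin at the centre of its underside; the mast rises from the foot at +48 mm in its own x and leans towards +x to a 150 mm wide light bar 264 mm high at x +108 mm. It stands at the back, left or right. Contact above 20 N with any of it is too hard
- lamp_switch_top (a point): centre of the top of the lamp's round white switch, 32 mm across; at lamp x -33 mm, 38 mm above the desk when up (20 mm proud of the foot); moves with the cap
- lamp_switch (a joint): travel of the lamp switch in m, 0 = up (as at the start), 0.010 = fully down; slides straight down 10 mm to a stop, resists with about 2.6 N at first rising to about 4.8 N, and stays where it is left. Its cap rides on a cushion spring (2 N per mm, up to 8 mm) that yields first and springs back, so for full travel the cap top is pushed down about 12.5 mm; pushing past about 18 mm is rigid; counts as pressed from 0.004
- abacus: abacus, fixed, lying flat: 110 mm (x) by 330 mm (y), 24 mm high, 13 rods along its x; origin at the centre of its underside; its +y end is a 44 mm wide wooden block with the bead-lock key. Contact above 20 N with any of it is too hard
- lock_key_top (a point): centre of the top of the white bar-shaped bead-lock key, 44 mm (x) by 26 mm (y); at abacus y +143 mm, 44 mm above the desk when up (20 mm proud of the block); moves with the cap
- lock_key (a joint): travel of the bead-lock key in m, 0 = up (as at the start), 0.010 = fully down; slides straight down 10 mm to a stop, resists with about 2.6 N at first rising to about 4.8 N, and stays where it is left. Its cap rides on a cushion spring (2 N per mm, up to 8 mm) that yields first and springs back, so for full travel the cap top is pushed down about 12.5 mm; pushing past about 18 mm is rigid; it only frees the beads inside the frame; counts as pressed from 0.004
- timer: loose grey homework timer on rubber feet, 80 mm (x) by 110 mm (y), 40 mm high, about 0.3 kg; origin at the centre of its underside. It stands at the back, on the other side from the lamp. Contact above 20 N with any of it is too hard
- timer_start_top (a point): centre of the top of the timer's large round white start key, 34 mm across; at timer x -15, y -28 mm, 60 mm above the desk when up (20 mm proud of the case); moves with the cap
- timer_start (a joint): travel of the start key in m, 0 = up (as at the start), 0.010 = fully down; slides straight down 10 mm to a stop, resists with about 2.6 N at first rising to about 4.8 N, and stays where it is left. Its cap rides on a cushion spring (2 N per mm, up to 8 mm) that yields first and springs back, so for full travel the cap top is pushed down about 12.5 mm; pushing past about 18 mm is rigid; counts as pressed from 0.004
- small_key_a_top (a point): top of a small round timer key, 12 mm across, 6 mm proud of the case, at timer x -24, y +14 mm; not to be pressed
- small_key_a (a joint): travel of that small key in m, 0 = up, 0.004 = down, springs back; above 0.002 is pressed
- small_key_b_top (a point): top of the other small timer key, alike, at timer x -24, y +38 mm; not to be pressed
- small_key_b (a joint): travel of that other small key in m, 0 = up, 0.004 = down, springs back; above 0.002 is pressed
- glass_cube: solid clear glass cube, 50 mm, 0.3 kg, loose, standing at the back between lamp and timer; origin at the centre of its underside; leave it alone
- pen_cup: green ceramic pen cup, 80 mm across, 100 mm high, with pens up to 170 mm high, loose, right of the abacus; origin at the centre of its underside; leave it alone
- eraser: white eraser 55 x 24 x 13 mm, loose, to the right, nearer the robot than the pen cup; origin at the centre of its underside; leave it alone
- glue_stick: upright glue stick 29 mm across, 88 mm high, loose, left of the abacus; origin at the centre of its underside; leave it alone
- sharpener: metal pencil sharpener 40 x 28 x 26 mm, loose, to the left; origin at the centre of its underside; leave it alone
There are look-alikes about, which are no part of the job. Of the things that look like the timer, take the one that is farthest to the robot's left at the start.

How it is judged:
On the way, in this order (a step that is already met when the one before it is completed fails the run):
1. the lamp switch is pressed (value of joint lamp_switch above 0.004 m), for 0.1 s.
2. then the abacus bead-lock key is pressed (value of joint lock_key above 0.004 m), for 0.1 s.
3. then the timer's large start key is pressed (value of joint timer_start above 0.004 m), for 0.1 s.
At the end, for the whole second after the job is handed in: all three keys stay down by at least 3.7 mm of their 10 mm, the small keys are up (under 2 mm), the timer stands flat (0.1 rad) within 20 mm of its start, and every other loose thing is within 20 mm of its start (value of joint each of lamp_switch, lock_key, timer_start above 0.0037 m and value of joint each of small_key_a, small_key_b below 0.002 m and distance of each of timer, glass_cube, pen_cup, eraser, glue_stick, sharpener from where it was at the start of the episode below 0.02 m and angle between timer's own z axis and vertical below 0.1 rad); the robot touches nothing.
It fails at once if a key is pressed out of order (bead-lock key before lamp switch, or start key before bead-lock key) ((value of joint lock_key above 0.003 m and value of joint lamp_switch below 0.0035 m) or (value of joint timer_start above 0.003 m and value of joint lock_key below 0.0035 m)).
It fails at once if a small timer key is pressed (value of joint any of small_key_a, small_key_b above 0.002 m).
It fails at once if the lamp, abacus or timer is touched harder than 20 N (contact force between any of the fingers, the arm and lamp above 20 N or contact force between any of the fingers, the arm and abacus above 20 N or contact force between any of the fingers, the arm and timer above 20 N).
It fails at once if the timer is lifted, tipped or shifted more than 20 mm (distance of timer from where it was at the start of the episode above 0.02 m or height (world z) of timer above 0.01 m or angle between timer's own z axis and vertical above 0.2 rad).
It fails at once if another loose thing is lifted or shifted more than 20 mm (distance of any of glass_cube, pen_cup, eraser, glue_stick, sharpener from where it was at the start of the episode above 0.02 m).
It also fails if it takes over 56 s, if anything falls off the work surface, if the arm or the gripper's body presses on something with over 40 N, if the wrist force passes 120 N, or if a joint passes its speed limit or range.

## Working session

There is one attempt and no reset: what is moved stays moved. The work goes in short steps, Python scripts to look and compute and a tool call to move; the robot and the scene stay as the last step left them, time stands still between calls to the robot, and variables do not carry over. Pictures are saved under pics/ and viewed, about 8 in all and at most 12, crops included, and the job is handed in when it is done.

Besides the shell and the picture viewer there is one more tool, called after "Call:" by a JSON object that holds its "op" and its "data". play_rows: Moves the arm, as the interface text tells. Its arguments: {"type":"object","properties":{"rows":{"type":"string"},"squeeze":{"type":"number"}},"required":["rows"]}

```bash
mkdir -p pics; python3 - <<'E'
from rig import readout, imaging
import cv2, numpy as np
np.set_printoptions(precision=4,suppress=True)
o=readout.get_obs(); print({k:o[k] for k in('time','position','tool_rot','grip_width','ft_force')})
for n in('top','side'):
    cv2.imwrite(f'pics/{n}0.png',imaging.camera(n)); i=imaging.camera_info(n); print(n,i['K'],i['world_to_cam'])
E
```

```text
{'time': 0.0, 'position': array([ 0.271 , -0.5624,  0.2216]), 'tool_rot': array([ 0.3767,  0.5993, -0.3757,  0.5982]), 'grip_width': 0.0867380667948301, 'ft_force': array([ 0.284 , -0.1422,  0.74  ])}
top [[457.0834   0.     320.6208]
 [  0.     457.0834 200.1176]
 [  0.       0.       1.    ]] [[-0.0041 -0.9999  0.0131 -0.0811]
 [-0.9956  0.0028 -0.094   0.467 ]
 [ 0.0939 -0.0135 -0.9955  1.2876]
 [ 0.      0.      0.      1.    ]]
side [[506.2591   0.     314.53  ]
 [  0.     506.2591 193.8377]
 [  0.       0.       1.    ]] [[-0.7347 -0.6782 -0.0127  0.2812]
 [-0.4801  0.5332 -0.6966  0.3055]
 [ 0.4793 -0.5057 -0.7174  1.1691]
 [ 0.      0.      0.      1.    ]]
```

View pics/top0.png

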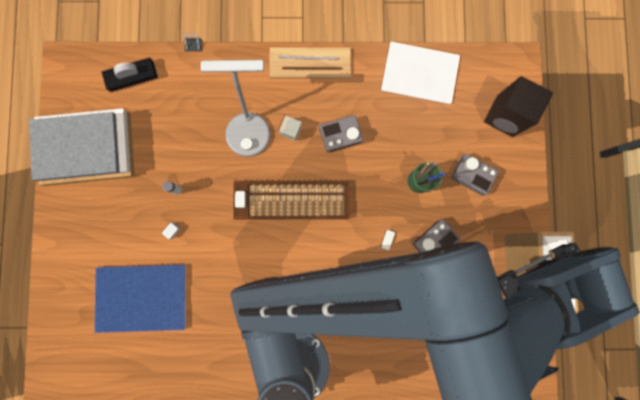

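View pics/side0.png

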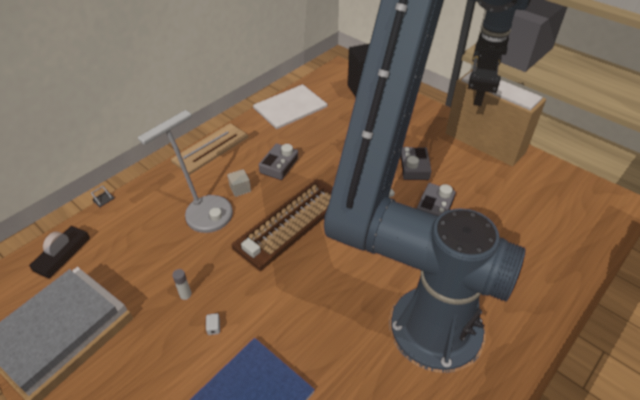

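The top view shows the lamp switch at about (246,144), the lock key at (240,199) and the leftmost timer at (341,133) with its start key at (353,133). The side view shows the same keys at about (215,213), (251,248) and (287,150). Next I'll measure them by ray casting.

```bash
cat > h.py <<'E'
import cv2, numpy as np
from rig import readout, imaging
from scipy.spatial.transform import Rotation as R
np.set_printoptions(precision=4,suppress=True)
def ray(n,uv):
    i=imaging.camera_info(n); T=np.linalg.inv(i['world_to_cam'])
    return T[:3,3], T[:3,:3]@np.linalg.inv(i['K'])@[uv[0],uv[1],1]
def plane(n,uv,z):
    c,d=ray(n,uv); return c+d*(z-c[2])/d[2]
def tri(uv1,uv2,n1='top',n2='side'):
    c,d=ray(n1,uv1); e,f=ray(n2,uv2)
    s=np.linalg.lstsq(np.c_[d,-f],e-c,rcond=None)[0]; p,q=c+d*s[0],e+f*s[1]
    return (p+q)/2, np.linalg.norm(p-q)
def white(im,uv,r=16,thr=200):
    x,y=max(uv[0]-r,0),max(uv[1]-r,0); m=(im[y:y+2*r,x:x+2*r].min(2)>thr).astype(np.uint8)
    n,l,s,c=cv2.connectedComponentsWithStats(m)
    return [(c[k]+[x,y],s[k,4]) for k in range(1,n) if s[k,4]>15]
E
python3 - <<'E'
from h import *
t=cv2.imread('pics/top0.png'); s=cv2.imread('pics/side0.png')
for nm,a,b,z in(('lamp',(246,144),(215,213),.038),('lock',(240,199),(251,248),.044),('timer',(353,133),(287,150),.060)):
    print(nm,'px',[t[a[1],a[0]],s[b[1],b[0]]])
    for thr in(170,190): 
        A=white(t,a,13,thr);B=white(s,b,13,thr); print(thr,A,B)
        if A and B: 
            A=max(A,key=lambda v:v[1])[0];B=max(B,key=lambda v:v[1])[0]
            print(plane('top',A,z),plane('side',B,z),tri(A,B))
print('lampfoot',plane('top',(248,134),.018),'timer c',plane('top',(341,133),.04),'abacus',plane('top',(347,181),.024),plane('top',(347,218),.024),plane('top',(235,181),.024),plane('top',(235,218),.024))
print(R.from_quat(readout.get_obs()['tool_rot']).as_matrix())
v=np.hstack([cv2.resize(t[80:230,210:380],None,fx=3,fy=3,interpolation=2)]); cv2.imwrite('pics/c.png',v)
E
```

```text
lamp px [array([234, 245, 246], dtype=uint8), array([171, 179, 183], dtype=uint8)]
170 [(array([244.0634, 141.2843]), np.int32(489))] []
190 [(array([245.3524, 143.0857]), np.int32(105))] []
lock px [array([235, 245, 246], dtype=uint8), array([171, 179, 183], dtype=uint8)]
170 [(array([239.5 , 198.68]), np.int32(150))] [(array([249.5862, 246.6897]), np.int32(29))]
[0.4694 0.1457 0.044 ] [0.4642 0.1535 0.044 ] (array([0.471 , 0.148 , 0.0329]), np.float64(0.001316557558885596))
190 [(array([239.4262, 199.041 ]), np.int32(122))] []
timer px [array([233, 244, 246], dtype=uint8), array([166, 174, 178], dtype=uint8)]
170 [(array([352.1217, 132.7826]), np.int32(115))] []
190 [(array([352.0392, 132.8824]), np.int32(102))] []
lampfoot [0.661  0.1277 0.018 ] timer c [ 0.6583 -0.1418  0.04  ] abacus [ 0.5216 -0.1589  0.024 ] [ 0.4151 -0.1578  0.024 ] [0.5223 0.1625 0.024 ] [0.4162 0.1611 0.024 ]
[[-0.0006  0.901   0.4339]
 [ 0.0019  0.4339 -0.901 ]
 [-1.      0.0003 -0.002 ]]
```

View pics/c.png

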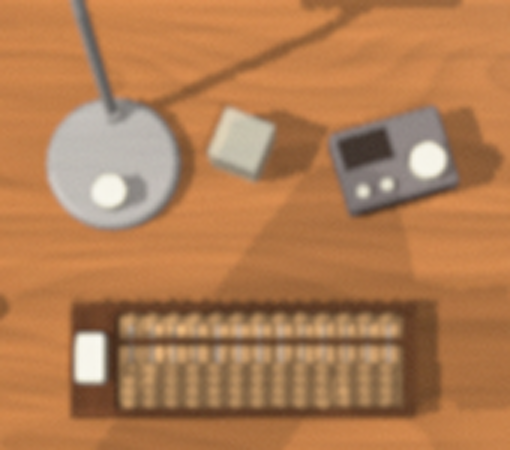

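The crop shows the three white caps clearly. In full-image pixels they are: lamp (246.3,143.7), lock (240,199.3) and timer start (352.7,133.3), with the small keys to its left. I'll confirm these against the side view.

```bash
python3 - <<'E'
from h import *
t=cv2.imread('pics/top0.png'); s=cv2.imread('pics/side0.png')
for nm,a,b,z in(('lamp',(246,144),(215,213),.038),('lock',(240,199),(251,248),.044),('timer',(353,133),(287,150),.060)):
    A=max(white(t,a,13,215),key=lambda v:v[1]); B=[v for th in(150,160) for v in white(s,b,12,th)]
    print(nm,A,plane('top',A[0],z)); [print('   ',v,plane('side',v[0],z),tri(A[0],v[0])) for v in B]
# lamp foot: grey mask
m=(np.ptp(t.astype(int),axis=2)<35)&(t.min(2)>110); m=m.astype(np.uint8); m[:112]=0;m[160:]=0;m[:,:222]=0;m[:,275:]=0
c=max(cv2.findContours(m,0,2)[0],key=cv2.contourArea); print(cv2.minEnclosingCircle(c),cv2.fitEllipse(c))
print('foot',plane('top',cv2.fitEllipse(c)[0],.016))
E
```

```text
lamp (array([245.5789, 143.1579]), np.int32(76)) [0.6295 0.1314 0.038 ]
    (array([214.4189, 211.8243]), np.int32(74)) [0.6284 0.1341 0.038 ] (array([0.6306, 0.1323, 0.0347]), np.float64(0.0010735088910901612))
    (array([214.375 , 211.8393]), np.int32(56)) [0.6284 0.1342 0.038 ] (array([0.6307, 0.1323, 0.0346]), np.float64(0.0011830385149398724))
lock (array([239.5315, 198.5586]), np.int32(111)) [0.4697 0.1457 0.044 ]
    (array([249.9091, 245.6116]), np.int32(121)) [0.4661 0.1506 0.044 ] (array([0.4707, 0.1471, 0.0367]), np.float64(0.0006473901842116608))
    (array([249.8447, 245.3883]), np.int32(103)) [0.4668 0.1503 0.044 ] (array([0.4707, 0.147 , 0.0376]), np.float64(0.0008803668611613656))
timer (array([352.0824, 132.7647]), np.int32(85)) [ 0.6541 -0.172   0.06  ]
    (array([286.2, 147.8]), np.int32(55)) [ 0.6521 -0.1672  0.06  ] (array([ 0.656 , -0.1719,  0.0547]), np.float64(0.001594878135163294))
    (array([286.3333, 147.5714]), np.int32(42)) [ 0.6525 -0.1682  0.06  ] (array([ 0.6556, -0.1719,  0.0558]), np.float64(0.0012628738369374077))
((247.1527099609375, 133.69314575195312), 21.92115020751953) ((247.3916473388672, 134.3065948486328), (41.527740478515625, 42.870338439941406), 84.4151611328125)
foot [0.6606 0.1298 0.016 ]
```

Call:
{"op": "play_rows", "data": {"rows": "0.112 0 0 -15 0 0 1;0.112 0 0 -15 0 0 1;0.112 0 0 -15 0 0 1;0.112 0 0 -15 0 0 1;0 0 0 0 15 -29 1;0 0 0 0 15 -29 1;0 0 0 0 15 -29 1;0 0 0 0 15 -29 1", "squeeze": 10}}

```text
time: 0.77
position: [0.3312, -0.4455, 0.2821]
tool_rot: [0.5, 0.5, -0.5, 0.5]
ft_force: [0.9, 0.5, 0.5]
grip_width: 0.0412
```

Call:
{"op": "play_rows", "data": {"rows": "0 0 0 0 15 -29 1;0 0 0 0 15 -29 1;0 0 0 0 15 -29 1;0 0 0 0 15 -29 1;0 0 0 0 15 -29 1;0 0 0 0 15 -29 1;0 0 0 0 15 -29 1;0 0 0 0 15 -29 1"}}

```text
time: 1.43
position: [0.4511, -0.2132, 0.2823]
tool_rot: [0.5, 0.5, -0.5, 0.5]
ft_force: [1.1, -0.9, -0.3]
grip_width: 0.0009
```

Call:
{"op": "play_rows", "data": {"rows": "0 0 0 0 15 -29 1;0 0 0 0 15 -29 1;0 0 0 0 15 -29 1;0 0 0 0 15 -29 1;0 0 0 0 15 -29 1;0 0 0 0 15 -29 1;0 0 0 0 15 -29 1;0 0 0 0 0 0 1"}}

```text
time: 2.1
position: [0.5575, -0.0069, 0.2822]
tool_rot: [0.5, 0.502, -0.497, 0.501]
ft_force: [-0.1, 0.0, -0.0]
grip_width: 0.0002
```

```bash
python3 - <<'E'
from h import *
o=readout.get_obs(); print(o['time'],o['position'],o['q'],o['grip_width'],o['ft_force']);print(R.from_quat(o['tool_rot']).as_matrix())
i=imaging.camera_info('wrist'); im=imaging.camera('wrist'); cv2.imwrite('pics/w1.png',im)
for p in((.630,.132,.038),(.470,.147,.044),(.6545,-.171,.06)):
    c=i['world_to_cam']@[*p,1]; u=i['K']@c[:3]; print(p,u/u[2])
E
```

```text
2.1 [ 0.5575 -0.0069  0.2822] [-0.2145  0.3695  1.5312  0.0032  1.2401  1.3493] 0.00019131867138042326 [-0.072   0.0182 -0.0231]
[[ 0.0014  1.      0.0059]
 [ 0.0028  0.0059 -1.    ]
 [-1.      0.0014 -0.0028]]
(0.63, 0.132, 0.038) [210.8545 107.5749   1.    ]
(0.47, 0.147, 0.044) [208.8533 228.2537   1.    ]
(0.6545, -0.171, 0.06) [462.6514  87.4834   1.    ]
```

View pics/w1.png

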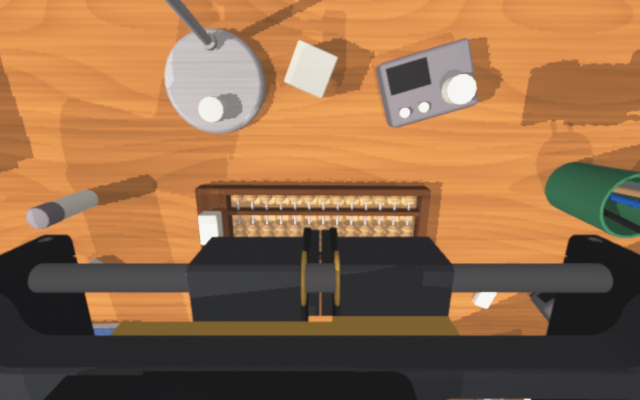

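The wrist view shows the lamp switch at about (210,109), the lock key at (209,228) and the start key at (460,88). The projections are within about 2 px of these, so I'll move over the lamp switch.

Call:
{"op": "play_rows", "data": {"rows": "0 0 0 0 14.5 -27.8 1;0 0 0 0 14.5 -27.8 1;0 0 0 0 14.5 -27.8 1;0 0 0 0 14.5 -27.8 1;0 0 0 0 14.5 -27.8 1;0 0 0 30 0 0 1;0 0 0 30 0 0 1;0 0 0 30 0 0 1"}}

```text
time: 2.82
position: [0.6281, 0.1266, 0.1917]
tool_rot: [0.5, 0.5, -0.5, 0.501]
ft_force: [-0.5, 0.1, -0.5]
grip_width: 0.0005
```

Call:
{"op": "play_rows", "data": {"rows": "0 0 0 30 0 0 1;0 0 0 30 0 0 1;0 0 0 30 0 0 1;0 0 0 15 0 0 1;0 0 0 10 0 0 1;0 0 0 5 0 0 1;0 0 0 0 0 0 1"}}

```text
time: 3.4
position: [0.6278, 0.1264, 0.0718]
tool_rot: [-0.5, -0.5, 0.5, -0.5]
ft_force: [-0.2, -0.1, 0.4]
grip_width: 0.0005
```

Call:
{"op": "play_rows", "data": {"rows": "0 0 0 0 2 -5.5 1;0 0 0 10 0 0 1;0 0 0 10 0 0 1;0 0 0 6 0 0 1;0 0 0 0 0 0 1;0 0 0 0 0 0 1"}}

```text
time: 3.9
position: [0.6296, 0.1327, 0.0458]
tool_rot: [0.499, 0.501, -0.5, 0.5]
ft_force: [0.3, -0.1, 1.0]
grip_width: 0.0006
```

```bash
python3 - <<'E'
from h import *
o=readout.get_obs(); print(o['time'],o['position'],o['ft_force'])
im=imaging.camera('side'); w=imaging.camera('wrist'); cv2.imwrite('pics/l1.png',np.hstack([cv2.resize(im[150:270,150:290],None,fx=3,fy=3),cv2.resize(w[60:360,140:500],None,fx=1,fy=1.2)]))
E
```

```text
3.9 [0.6296 0.1327 0.0458] [ 0.2537 -0.0524  1.0493]
```

View pics/l1.png

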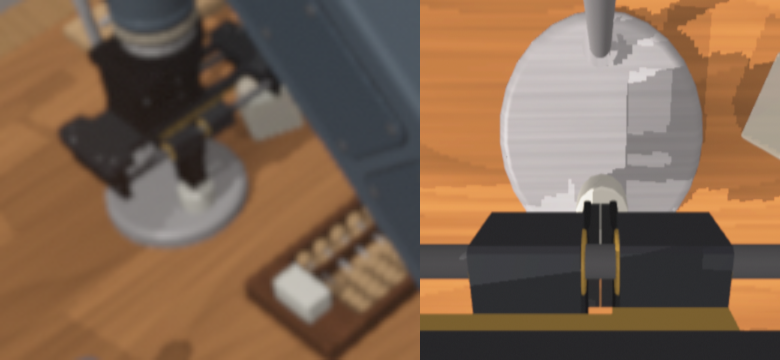

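The fingertips are centred over the lamp switch cap. I'll press slowly.

Call:
{"op": "play_rows", "data": {"rows": "0 0 0 3 0 0 1;0 0 0 3 0 0 1;0 0 0 2 0 0 1;0 0 0 2 0 0 1;0 0 0 2 0 0 1;0 0 0 0 0 0 1;0 0 0 0 0 0 1"}}

```text
time: 4.58
position: [0.6302, 0.1327, 0.0347]
tool_rot: [0.5, 0.5, -0.5, 0.5]
ft_force: [-0.6, 0.4, 2.1]
grip_width: 0.0006
```

Call:
{"op": "play_rows", "data": {"rows": "0 0 0 2 0 0 1;0 0 0 2 0 0 1;0 0 0 2 0 0 1;0 0 0 0 0 0 1;0 0 0 0 0 0 1"}}

```text
time: 5.0
position: [0.6302, 0.1327, 0.0285]
tool_rot: [0.5, 0.5, -0.5, 0.5]
ft_force: [-0.9, -0.6, 3.5]
grip_width: 0.0004
```

Call:
{"op": "play_rows", "data": {"rows": "0 0 0 1 0 0 1;0 0 0 0 0 0 1;0 0 0 -10 0 0 1;0 0 0 -25 0 0 1;0 0 0 -25 0 0 1;0 0 0 -20 0 0 1;0 0 0 0 0 0 1"}}

```text
time: 5.58
position: [0.6335, 0.133, 0.1123]
tool_rot: [0.502, 0.498, -0.497, 0.502]
ft_force: [0.5, 1.0, 0.2]
grip_width: 0.0006
```

Call:
{"op": "play_rows", "data": {"rows": "0 0 0 0 -32 -3 1;0 0 0 0 -32 -3 1;0 0 0 0 -32 -3 1;0 0 0 0 -32 -3 1;0 0 0 0 -32 -2.5 1;0 0 0 20 0 0 1;0 0 0 15 0 0 1;0 0 0 0 0 0 1"}}

```text
time: 6.25
position: [0.4676, 0.147, 0.0704]
tool_rot: [0.498, 0.501, -0.501, 0.499]
ft_force: [0.3, -0.2, -0.4]
grip_width: 0.0009
```

```bash
python3 - <<'E'
from h import *
o=readout.get_obs(); print(o['time'],o['position'],o['ft_force'])
i=imaging.camera_info('wrist');w=imaging.camera('wrist');t=imaging.camera('side')
for p in((.630,.132,.038),(.630,.132,.031)):
    for n in('wrist','side'):
        j=imaging.camera_info(n);u=j['K']@(j['world_to_cam']@[*p,1])[:3]; print(n,u/u[2])
cv2.imwrite('pics/l2.png',np.hstack([cv2.resize(t[150:290,170:310],(420,420)),cv2.resize(w[0:350,150:467],(380,420))]))
E
```

```text
6.25 [0.4676 0.147  0.0704] [ 0.303  -0.1506 -0.3737]
wrist [350.2095 -62.1542   1.    ]
side [214.6474 211.1028   1.    ]
wrist [349.0329 -55.5771   1.    ]
side [215.043  212.8263   1.    ]
```

View pics/l2.png

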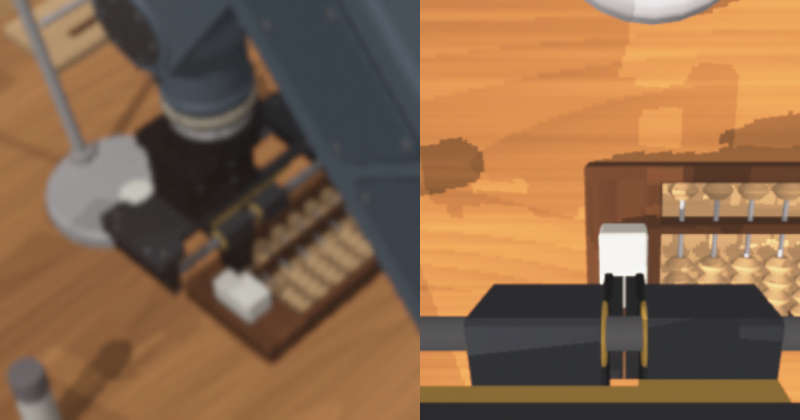

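The lamp cap now sits lower and the fingers are centred over the lock key at about (622,270) in the combined picture. I'll press the lock key.

Call:
{"op": "play_rows", "data": {"rows": "0 0 0 10 2 0 1;0 0 0 8 0 0 1;0 0 0 4 0 0 1;0 0 0 3 0 0 1;0 0 0 2 0 0 1;0 0 0 2 0 0 1;0 0 0 0 0 0 1;0 0 0 0 0 0 1"}}

```text
time: 7.02
position: [0.4721, 0.147, 0.0437]
tool_rot: [0.5, 0.5, -0.5, 0.5]
ft_force: [-0.4, -0.5, 0.7]
grip_width: 0.0003
```

Call:
{"op": "play_rows", "data": {"rows": "0 0 0 2 0 0 1;0 0 0 2 0 0 1;0 0 0 2 0 0 1;0 0 0 2 0 0 1;0 0 0 2 0 0 1;0 0 0 0 0 0 1;0 0 0 0 0 0 1"}}

```text
time: 7.6
position: [0.4721, 0.1471, 0.0335]
tool_rot: [0.5, 0.5, -0.5, 0.5]
ft_force: [-0.3, -0.2, 4.7]
grip_width: 0.0005
```

Call:
{"op": "play_rows", "data": {"rows": "0 0 0 -10 0 0 1;0 0 0 -25 0 0 1;0 0 0 -25 0 0 1;0 0 0 -30 0 0 1;0 0 0 0 0 0 1;0 0 0 0 18 32 1;0 0 0 0 18 32 1;0 0 0 0 18 32 1"}}

```text
time: 8.27
position: [0.5267, 0.0507, 0.1241]
tool_rot: [0.5, 0.5, -0.499, 0.501]
ft_force: [1.1, 0.2, -0.9]
grip_width: 0.0004
```

Call:
{"op": "play_rows", "data": {"rows": "0 0 0 0 18 32 1;0 0 0 0 18 32 1;0 0 0 0 18 32 1;0 0 0 0 18 32 1;0 0 0 0 18 32 1;0 0 0 0 18 32 1;0 0 0 0 18 30 1;0 0 0 0 0 0 1"}}

```text
time: 8.93
position: [0.6567, -0.1782, 0.1239]
tool_rot: [0.502, 0.496, -0.501, 0.502]
ft_force: [0.6, 0.2, 0.7]
grip_width: 0.0002
```

Call:
{"op": "play_rows", "data": {"rows": "0 0 0 0 0 0 1;0 0 0 20 0 0 1;0 0 0 15 0 0 1;0 0 0 0 0 0 1;0 0 0 0 0 0 1"}}

```text
time: 9.35
position: [0.6508, -0.1689, 0.0875]
tool_rot: [0.499, 0.502, -0.5, 0.499]
ft_force: [-0.5, -1.1, 0.1]
grip_width: 0.0005
```

```bash
python3 - <<'E'
from h import *
o=readout.get_obs(); print(o['time'],o['position'],o['ft_force'])
w=imaging.camera('wrist');t=imaging.camera('side')
cv2.imwrite('pics/l3.png',np.hstack([cv2.resize(t[100:270,190:360],(420,420)),cv2.resize(w[0:350,150:467],(380,420))]))
E
```

```text
9.35 [ 0.6508 -0.1689  0.0875] [-0.523  -1.0547  0.0698]
```

View pics/l3.png

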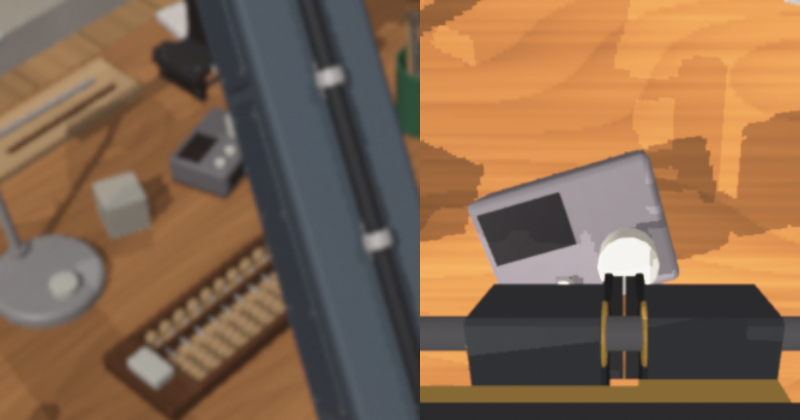

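The fingers are centred over the start key, whose cap is at about (628,258) in the right half. The lock key and lamp cap look low in the side view. Next is a small x/y correction, then the descent.

Call:
{"op": "play_rows", "data": {"rows": "0 0 0 8 4 2 1;0 0 0 8 0 0 1;0 0 0 4 0 0 1;0 0 0 3 0 0 1;0 0 0 2 0 0 1;0 0 0 2 0 0 1;0 0 0 0 0 0 1;0 0 0 0 0 0 1"}}

```text
time: 10.12
position: [0.6563, -0.1728, 0.0615]
tool_rot: [0.5, 0.5, -0.5, 0.5]
ft_force: [-0.2, -0.3, -0.7]
grip_width: 0.0005
```

Call:
{"op": "play_rows", "data": {"rows": "0 0 0 2 -1 -1 1;0 0 0 2 0 0 1;0 0 0 2 0 0 1;0 0 0 2 0 0 1;0 0 0 2 0 0 1;0 0 0 1.5 0 0 1;0 0 0 0 0 0 1;0 0 0 0 0 0 1"}}

```text
time: 10.78
position: [0.6559, -0.172, 0.0503]
tool_rot: [0.5, 0.5, -0.5, 0.501]
ft_force: [1.4, -1.4, 5.0]
grip_width: 0.0006
```

Call:
{"op": "play_rows", "data": {"rows": "0 0 0 -10 0 0 1;0 0 0 -30 0 0 1;0 0 0 -35 0 0 1;0 0 0 -35 0 0 1;0 0 0 -35 0 0 1;0 0 0 -35 0 0 1;0 0 0 -30 0 0 1;0 0 0 0 0 0 1"}}

```text
time: 11.45
position: [0.6585, -0.1728, 0.2683]
tool_rot: [0.501, 0.496, -0.498, 0.505]
ft_force: [0.8, -0.4, 1.1]
grip_width: 0.0004
```

Call:
{"op": "play_rows", "data": {"rows": "0 0 0 0 -20 34 1;0 0 0 0 -20 34 1;0 0 0 0 -20 34 1;0 0 0 0 -20 34 1;0 0 0 0 -20 34 1;0 0 0 0 -20 34 1;0 0 0 0 0 0 1;0 0 0 0 0 0 1"}}

```text
time: 12.12
position: [0.5335, -0.3774, 0.2591]
tool_rot: [0.501, 0.5, -0.501, 0.498]
ft_force: [-0.3, 0.4, 0.2]
grip_width: 0.0005
```

```bash
python3 - <<'E'
from h import *
o=readout.get_obs(); print(o['time'],o['position'],o['ft_force'])
s=imaging.camera('side');t=imaging.camera('top'); s0=cv2.imread('pics/side0.png');t0=cv2.imread('pics/top0.png')
for n,im,a in(('side',(s0,s),((215,213),(251,248),(287,150))),('top',(t0,t),((246,144),(240,199),(353,133)))):
    for p in a:
        print(n,[max(white(x,p,12,150 if n=='side' else 215),key=lambda v:v[1],default=None) for x in im])
cv2.imwrite('pics/e.png',np.vstack([np.hstack([cv2.resize(x[125:275,170:330],(400,290)) for x in(s0,s)]),np.hstack([cv2.resize(x[90:240,150:480],(400,290)) for x in(t0,t)])]))
E
```

```text
12.1167 [ 0.5335 -0.3774  0.2591] [-0.2758  0.4002  0.1551]
side [(array([214.4189, 211.8243]), np.int32(74)), (array([214.5238, 214.5238]), np.int32(42))]
side [(array([249.9091, 245.6116]), np.int32(121)), (array([249.7342, 247.7722]), np.int32(79))]
side [(array([286.2, 147.8]), np.int32(55)), (array([286.2414, 150.0345]), np.int32(29))]
top [(array([245.5789, 143.1579]), np.int32(76)), (array([245.9464, 143.7143]), np.int32(56))]
top [(array([239.5315, 198.5586]), np.int32(111)), (array([239.7692, 199.3462]), np.int32(78))]
top [(array([352.0824, 132.7647]), np.int32(85)), (array([351.7966, 133.5424]), np.int32(59))]
```

View pics/e.png

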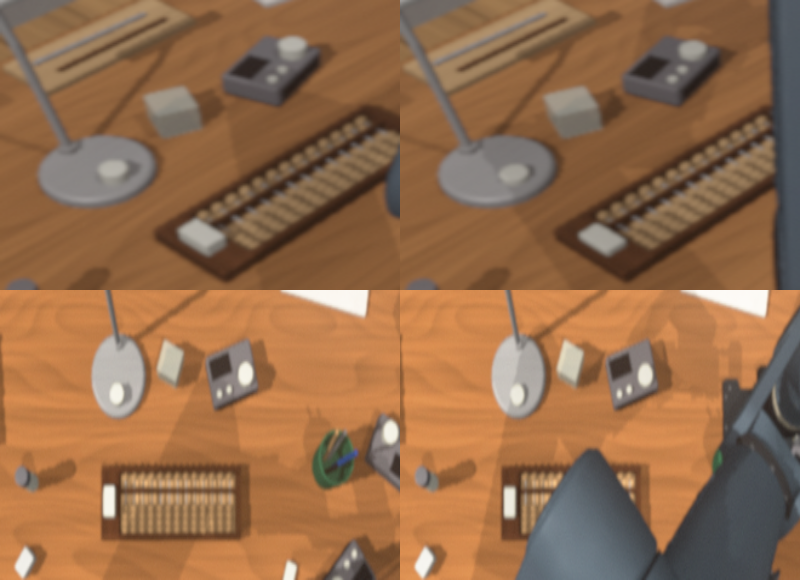

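The before/after pictures show all three caps clearly lower: 2.2 to 2.7 px in the side view, or very roughly 8 to 10 mm. The timer, cube and other visible things haven't moved, so I'm handing in.

```bash
python3 -c "
from rig import robot
print(robot.hand_in())"
```

```text
the job is handed in; nothing more can be done
None
```

I pressed the lamp switch, then the bead-lock key, then the start key on the leftmost timer, using the shut fingertips. I handed the job in at about 12 s, with the arm clear of everything.

- **Press depth:** The cap tops were pushed down about 10 mm each, at 3.5–5 N in the end-of-call readings. That puts key travel at roughly 7–8 mm, against the 4 mm needed; this is worked out from depth and spring force, as joint travel can't be read directly.
- **Final pictures:** All three caps sit lower than at the start (side view 2.2–2.7 px, very roughly 8–10 mm). The timer, glass cube, glue stick and sharpener look unmoved, and I saw no sign of the small timer keys being touched.
- **Not checked:** The pen cup and eraser were mostly hidden by the arm in the last pictures. The fingers passed the pen cup well above the pens and never went near the eraser.
- **Disagreement:** Triangulated cap heights came out 3–7 mm below the given ones because of coarse pixels in the side view. I used the given heights, and where the force rose during the presses fitted them.

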